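# Close the class's tea caddies, each with its own lid

### The arm

A 6-joint arm with a two-finger parallel gripper is mounted at the origin on the work surface. World frame = base frame: x ahead of the robot, y to its left, z up, the work surface at z = 0. Lengths are in m, angles in rad, forces in N, time in s.
With the tool pointing down it reaches from about 0.35 to 0.775 m from the base axis. Payload 7.3 kg.
Tool frame: the origin (TCP) lies on the centre line of the jaws, within the pads' length; the fingertips stand robot.nose_length ahead of it and the grasp point (between the pads) is the TCP (robot.nose_length is the distance from the TCP to the fingertips, in m); z points along the fingers, y is the direction in which the jaws open and shut (so a half turn about z gives the same grasp; the last joint's range is limited). The gripper opens to 92 mm and grips with 3 to 60 N. Pads are 19 mm wide; open, the fingers measure 130 mm over their backs; the gripper's body (75 mm by 190 mm) begins 47 mm behind the grasp point.
Start: joints at [-1.355, 0.342, 1.524, -0, 1.275, -0.146], TCP at [0.186, -0.491, 0.246] pointing down, gripper open.
Joint ranges: [-2.53, 2.53], [-0.77, 2.02], [0.04, 2.7], [-1, 4.14], [0.28, 2.66], [-3.11, 3.11]. Speed limits (rad/s): [2.57, 2.57, 3.14, 3.14, 3.14, 3.14].

### API

Orientations are given as [roll, pitch, yaw] about the fixed x, y, z axes, in that order (R = Rz(yaw) Ry(pitch) Rx(roll)).
In Python, from cell import robot, read_camera gives the robot as it stands.
- The arm moves only by the shell command python3 -m crank 'ROWS' [FORCE]. ROWS is JSON, a list of rows, each a list of 7 numbers: the shift along the tool's x, y, z in cm, then the turn, a rotation vector about the tool's x, y, z in degrees, then the opening, from 0 (shut) to 1 (fully open). In form: [[tx, ty, tz, wx, wy, wz, jaw], ...]. A call has 1 to 5 rows; each row is the pose to reach, as a shift and turn from the pose commanded when the call began, along the tool's axes at that moment; what a row does not reach only later rows make up. A row lasts 1/8 s, in which the tool goes at most 62.5 mm and 10.7 degrees, less where a joint would pass 70% of its speed; a pose out of reach is approached as far as the arm can. A call with a gripper value outside its range is refused whole. The fingers move at their own pace and stop on an object; FORCE is the grip in N (left out, the last holds). Time passes only in rows, so rows that repeat a pose let the fingers close. It gives the time, the measured TCP pose, the force and the opening at its end, in the units of the state.
- robot.observe(): the state, without advancing time (a new reading comes with each control period).
- read_camera(name): name is "scene" or "top" or "wrist"; returns a dict with "frame" (400x640x3 uint8, red, green, blue), "intrinsics" (3x3 intrinsics, pixels), "distortion" ([k1, k2, p1, p2, k3] as OpenCV has them; the pictures are not rectified), "R" (3x3) and "t" (3): a world point X has camera coordinates R X + t. Camera axes: x right, y down, z forward; pixel columns grow to the right and rows downward; lengths in m; the calibration is good to about 2 mm. A picture is of the moment at which its call begins. There is no depth.
- robot.hand_in(): hands the job in, once; it reports no verdict.
The state is a dict: "time": time; "qpos": joint angles; "qvel": joint speeds; "joint_efforts": joint torques, N m; "tool_pos": TCP position; "tool_rot": TCP orientation; "contact_force": force on the tool from outside, world axes, zero at the start; "torque": the same for the moment, N m; "opening": finger opening in m.
Only numpy, scipy, OpenCV 4.12 (cv2) and the standard library are available. Lean on these libraries where they do the work, as an engineer would, in place of code of your own. Each camera call takes 0.05 s, during which the arm holds its last target.

### The job

The four hammered tea caddies are finished and polished: close each one with its own lid, matched by metal and, for the two copper ones, by size. Set each lid down gently, never dropped, so that it sits fully home and level; leave the caddies standing where they are and do not push the copper disc blanks or the tin of polish out of place.

Things in the scene. Friction and masses are not known exactly. Their poses are not given: they have to be found in the camera images.
- caddy_wide_copper: the wider of the two copper tea caddies: an open-topped, loose, upright round reddish copper pot, 72 mm outside diameter, 70 mm high, wall 3 mm (opening 66 mm). Origin: centre of its underside; z up.
- lid_wide_copper: reddish copper lid of the wide copper caddy, flat on the bench, ~75 g. Origin: underside centre; z up. Spigot 0-8 mm high, 49 mm across at its foot, 57 at its top; plate 8-12 mm high, 80 mm across, rests on the rim; dark wooden knob 12-42 mm high, 20 mm across from 27 to 38 mm, narrower below. Seated: origin 62 mm above the caddy's origin, spigot inside.
- caddy_slim_copper: the slimmer of the two copper tea caddies: an open-topped, loose, upright round reddish copper pot, 52 mm outside diameter, 90 mm high, wall 3 mm (opening 46 mm). Origin: centre of its underside; z up.
- lid_slim_copper: reddish copper lid of the slim copper caddy, flat on the bench, ~75 g. Origin: underside centre; z up. Spigot 0-8 mm high, 29 mm across at its foot, 37 at its top; plate 8-12 mm high, 60 mm across, rests on the rim; dark wooden knob 12-42 mm high, 20 mm across from 27 to 38 mm, narrower below. Seated: origin 82 mm above the caddy's origin, spigot inside.
- caddy_brass: the only brass tea caddy: an open-topped, loose, upright round yellow brass pot, 62 mm outside diameter, 80 mm high, wall 3 mm (opening 56 mm). Origin: centre of its underside; z up.
- lid_brass: yellow brass lid of the brass caddy, flat on the bench, ~75 g. Origin: underside centre; z up. Spigot 0-8 mm high, 39 mm across at its foot, 47 at its top; plate 8-12 mm high, 70 mm across, rests on the rim; dark wooden knob 12-42 mm high, 20 mm across from 27 to 38 mm, narrower below. Seated: origin 72 mm above the caddy's origin, spigot inside.
- caddy_pewter: the only pewter tea caddy: an open-topped, loose, upright round silver-grey pewter pot, 62 mm outside diameter, 80 mm high, wall 3 mm (opening 56 mm). Origin: centre of its underside; z up.
- lid_pewter: silver-grey pewter lid of the pewter caddy, flat on the bench, ~75 g. Origin: underside centre; z up. Spigot 0-8 mm high, 39 mm across at its foot, 47 at its top; plate 8-12 mm high, 70 mm across, rests on the rim; dark wooden knob 12-42 mm high, 20 mm across from 27 to 38 mm, narrower below. Seated: origin 72 mm above the caddy's origin, spigot inside.
- blanks: bystander: a flat pile of round copper disc blanks, 66 mm in diameter and 7 mm high altogether, no knob; moves as one. Origin: centre of its underside.
- wax_tin: bystander: a closed low round tin of polish with a black cap, 65 mm in diameter, 24 mm high. Origin: centre of its underside.
There are look-alikes about, which are no part of the job. What is shaped like the caddy_brass but green is not meant. What is shaped like the lid_brass but green is not meant.

How it is judged:
At the end, for the whole second after the job is handed in: Each of the four lids is seated on its own caddy: centres within 8 mm horizontally, seated height within 3 mm, lid square to the caddy within 0.06 rad; caddies upright (0.06 rad) and within 40 mm of where they started; all lids released and at rest (horizontal distance between lid_wide_copper and caddy_wide_copper below 0.008 m and z of lid_wide_copper in the frame of caddy_wide_copper between 0.059 and 0.065 m and angle between the z axis of lid_wide_copper and the z axis of caddy_wide_copper, either way round below 0.06 rad and angle between each of caddy_wide_copper, caddy_slim_copper, caddy_brass, caddy_pewter's own z axis and vertical below 0.06 rad and distance of each of caddy_wide_copper, caddy_slim_copper, caddy_brass, caddy_pewter from where it was at the start of the episode below 0.04 m and linear speed of each of lid_wide_copper, caddy_wide_copper, lid_slim_copper, caddy_slim_copper, lid_brass, caddy_brass, lid_pewter, caddy_pewter below 0.02 m/s and contact force between each of lid_wide_copper, lid_slim_copper, lid_brass, lid_pewter and the fingers below 0.05 N and horizontal distance between lid_slim_copper and caddy_slim_copper below 0.008 m and z of lid_slim_copper in the frame of caddy_slim_copper between 0.079 and 0.085 m and angle between the z axis of lid_slim_copper and the z axis of caddy_slim_copper, either way round below 0.06 rad and horizontal distance between lid_brass and caddy_brass below 0.008 m and z of lid_brass in the frame of caddy_brass between 0.069 and 0.075 m and angle between the z axis of lid_brass and the z axis of caddy_brass, either way round below 0.06 rad and horizontal distance between lid_pewter and caddy_pewter below 0.008 m and z of lid_pewter in the frame of caddy_pewter between 0.069 and 0.075 m and angle between the z axis of lid_pewter and the z axis of caddy_pewter, either way round below 0.06 rad); the robot touches nothing.
It fails at once if a lid is dropped (falls free from more than about 25 mm) ((contact force between the fingers and lid_wide_copper below 0.02 N and linear speed of lid_wide_copper above 0.7 m/s) or (contact force between the fingers and lid_slim_copper below 0.02 N and linear speed of lid_slim_copper above 0.7 m/s) or (contact force between the fingers and lid_brass below 0.02 N and linear speed of lid_brass above 0.7 m/s) or (contact force between the fingers and lid_pewter below 0.02 N and linear speed of lid_pewter above 0.7 m/s)).
It fails at once if the disc blanks are shifted by more than 30 mm (distance of blanks from where it was at the start of the episode above 0.03 m).
It fails at once if the tin of polish is shifted by more than 30 mm (distance of wax_tin from where it was at the start of the episode above 0.03 m).
It also fails if it takes over 112 s, if anything falls off the work surface, if the arm or the gripper's body presses on something with over 40 N, if the wrist force passes 120 N, or if a joint passes its speed limit or range.

## Working session

There is one attempt and no reset: what is moved stays moved. The work goes in short steps, Python scripts to look and compute and a shell command to move; the robot and the scene stay as the last step left them, time stands still between calls to the robot, and variables do not carry over. Pictures are saved under pics/ and viewed, and the job is handed in when it is done.

```bash
ls; mkdir -p pics; python3 - <<'E'
from cell import robot, read_camera
import cv2
print(robot.observe(), robot.nose_length)
for n in ("scene","top","wrist"):
    c=read_camera(n); cv2.imwrite(f"pics/{n}0.png",c["frame"][:,:,::-1]); print(n,c["intrinsics"].tolist(),c["distortion"],c["R"].tolist(),c["t"].tolist())
E
```

```text
pics
{'time': 0.0, 'qpos': array([-1.35498036e+00,  3.42723699e-01,  1.52504455e+00, -1.17403762e-05,
        1.27543135e+00, -1.45981787e-01]), 'qvel': array([ 0.00208005, -0.00041887, -0.00032481, -0.00034663, -0.00190589,
       -0.0004205 ]), 'joint_efforts': array([-5.09159254e-04, -4.31247103e+01, -2.44223571e+01,  7.17753265e-02,
        5.59368299e-02, -1.26275868e-04]), 'tool_pos': array([ 0.18576678, -0.49060655,  0.24503484]), 'tool_rot': array([-3.14000117e+00, -2.22644720e-04,  3.61801007e-01]), 'contact_force': array([ 0.81475381, -0.3382323 ,  0.35779115]), 'torque': array([-0.00387551,  0.02791075, -0.01186322]), 'opening': 0.09161447808396053} 0.019
scene [[425.1840516645357, 0.0, 322.4219413125877], [0.0, 425.1840516645357, 189.4710627875351], [0.0, 0.0, 1.0]] [-0.02418337  0.          0.          0.          0.        ] [[-0.8622409006895746, 0.5063383237690525, -0.012733069574041654], [0.3964843332877214, 0.6591006626414359, -0.6390512420479374], [-0.31518376010737337, -0.556064581130975, -0.7690587617186422]] [0.3883792080321328, -0.21434364617078297, 1.348759503
[... 190 characters left out ...]
.028639946264113175, -0.9995853552013184, 0.0029784467499437434], [-0.9982802734267411, -0.02875476982120889, -0.05108482063744694], [0.05114928313299741, -0.001510258117952466, -0.9986898767662549]] [0.0440818033696748, 0.4664868191053444, 1.4392899371608254]
wrist [[341.58851383671583, 0.0, 326.7802386522106], [0.0, 341.58851383671583, 200.43375790419822], [0.0, 0.0, 1.0]] [-0.06455418  0.          0.          0.          0.        ] [[0.3530875131336528, -0.9355874061831945, -0.002326684442805563], [-0.9018002434736571, -0.3409965576618928, 0.265476305032283], [-0.2491696790140141, -0.09163816374275129, -0.9641145772188652]] [-0.5232992859362484, -0.03246822446140074, 0.39081380618420625]
```

View pics/top0.png

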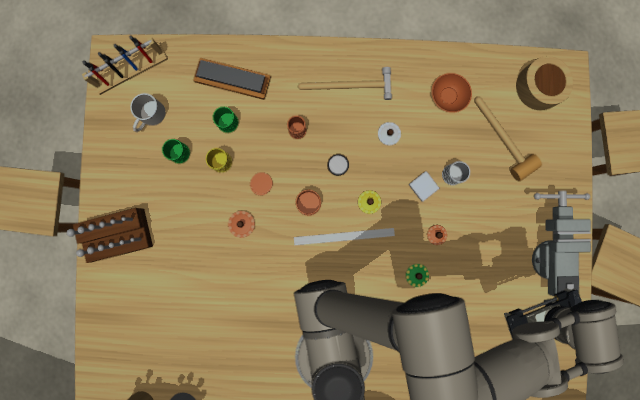

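View pics/scene0.png

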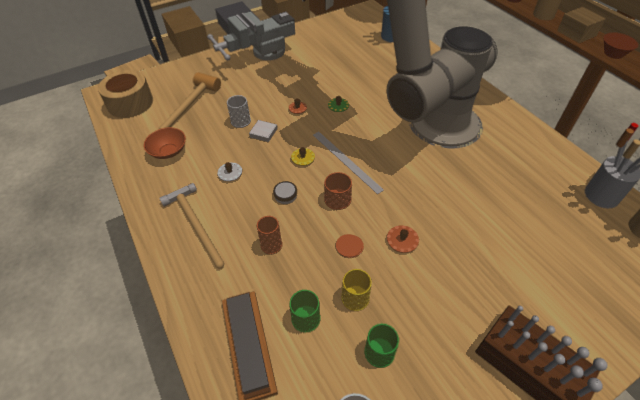

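View pics/wrist0.png

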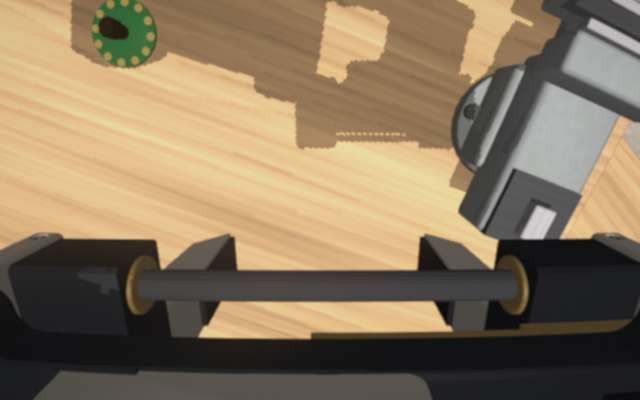

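Candidates in the top view:
- **Lids:** wide copper (241,223), slim copper (437,234), brass (370,202), pewter (389,133). The green one at (417,275) is a look-alike.
- **Caddies:** wide copper (309,202), slim copper (297,127), brass (218,160), pewter (457,173). The green ones at (226,120) and (176,151), the mug at (148,108) and the bowl at (451,92) are not meant.
- **Bystanders:** blanks (261,184), tin (338,164).

I'll check these in a close crop.

```bash
cat > h.py <<'E'
import numpy as np, cv2
from cell import robot, read_camera
from scipy.optimize import least_squares
def rays(c,px):
    px=np.asarray(px,float).reshape(-1,1,2)
    u=cv2.undistortPoints(px,c["intrinsics"],c["distortion"]).reshape(-1,2)
    d=np.c_[u,np.ones(len(u))]@c["R"]; C=-c["R"].T@c["t"]
    return C,d
def plane(c,px,z):
    C,d=rays(c,px); return (C+d*((z-C[2])/d[:,2])[:,None])
def project(c,X):
    rv=cv2.Rodrigues(c["R"])[0]
    return cv2.projectPoints(np.asarray(X,float).reshape(-1,1,3),rv,c["t"],c["intrinsics"],c["distortion"])[0].reshape(-1,2)
def fitc(P,r):
    f=lambda p:np.hypot(P[:,0]-p[0],P[:,1]-p[1])-r
    s=least_squares(f,P[:,:2].mean(0),loss='soft_l1',f_scale=.001); return s.x,np.abs(f(s.x)).mean()
def fitfree(P):
    f=lambda p:np.hypot(P[:,0]-p[0],P[:,1]-p[1])-p[2]
    s=least_squares(f,[*P[:,:2].mean(0),.03],loss='soft_l1',f_scale=.001); return s.x
E
python3 - <<'E'
from h import *
im=cv2.imread("pics/top0.png")
cv2.imwrite("pics/crop0.png",cv2.resize(im[90:300,150:490],(800,494),interpolation=cv2.INTER_CUBIC))
hsv=cv2.cvtColor(im,cv2.COLOR_BGR2HSV)
for n,p in dict(wl=(233,215),wc=(309,190),sl=(430,240),sc=(290,120),bl=(362,208),bc=(227,165),pl=(382,138),pc=(457,183),table=(200,200),tab2=(450,250)).items(): print(n,hsv[p[1],p[0]])
E
```

```text
wl [ 12 123 172]
wc [ 11 151 120]
sl [ 11 137 171]
sc [ 10 187  60]
bl [ 33 120 178]
bc [ 23 189  66]
pl [ 95  15 181]
pc [ 26  18 114]
table [ 21 109 171]
tab2 [ 18 125 118]
```

View pics/crop0.png

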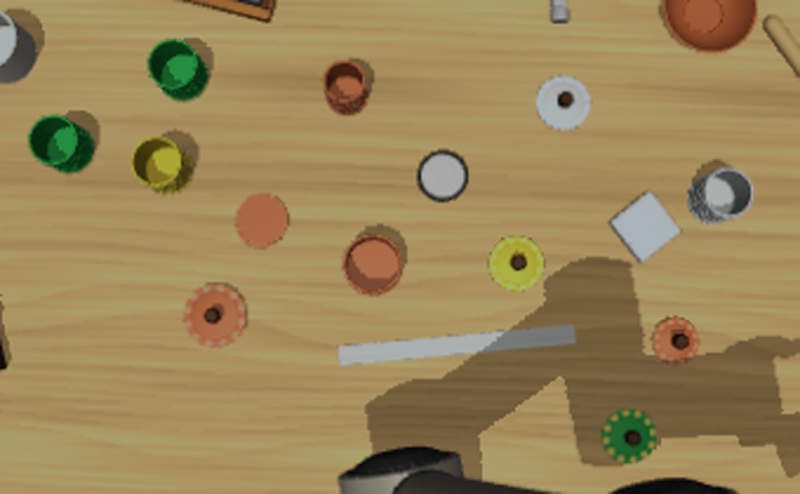

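The crop confirms the choice: four lids, each with a knob, and matching caddies. The knobless disc is the blanks, and the black-rimmed round one is the tin. Next I measure.

```bash
cat > meas.py <<'E'
from h import *
SPEC=dict(lw=('l','cu',.040,.012,(241,223)),ls=('l','cu',.030,.012,(437,234)),lb=('l','br',.035,.012,(370,202)),lp=('l','pw',.035,.012,(389,133)),
 cw=('c','cu',.036,.070,(309,202)),cs=('c','cu',.026,.090,(297,127)),cb=('c','br',.031,.080,(218,160)),cp=('c','pw',.031,.080,(457,173)),bl=('l','cu',.033,.007,(261,184)))
def masks(im):
    h=cv2.cvtColor(im,cv2.COLOR_BGR2HSV).astype(int); H,S,V=h[...,0],h[...,1],h[...,2]
    b,g,r=[im[...,i].astype(int) for i in range(3)]
    return dict(cu=(H<=14)&(S>100)&(V>40),br=((H>=24)&(H<=36)&(S>100)&(V>40)),pw=(S<45)&(V>50)|(V<45)&(S<90))
def run():
    c=read_camera("top"); im=np.ascontiguousarray(c["frame"][:,:,::-1]); big=cv2.resize(im,None,fx=4,fy=4,interpolation=cv2.INTER_CUBIC)
    M=masks(big); C=-c["R"].T@c["t"]; print("cam",C.round(3)); out={}; vis=big.copy()
    for n,(k,col,r,z,p) in SPEC.items():
        m=np.zeros(big.shape[:2],np.uint8); cv2.circle(m,(p[0]*4,p[1]*4),80,255,-1)
        m&=(M[col]*255).astype(np.uint8); m=cv2.morphologyEx(m,cv2.MORPH_OPEN,np.ones((5,5)))
        cs=cv2.findContours(m,cv2.RETR_EXTERNAL,cv2.CHAIN_APPROX_NONE)[0]; ct=max(cs,key=cv2.contourArea)
        ct=cv2.convexHull(ct); hm=np.zeros_like(m); cv2.drawContours(hm,[ct],-1,255,-1)
        ct=cv2.findContours(hm,cv2.RETR_EXTERNAL,cv2.CHAIN_APPROX_NONE)[0][0]
        cv2.drawContours(vis,[ct],-1,(255,0,255),1)
        P=plane(c,(ct.reshape(-1,2)-1.5)/4,z)
        ctr,e=fitc(P,r)
        if k=='c':
            for _ in range(4):
                d=ctr-C[:2]; d/=np.linalg.norm(d); Q=P[(P[:,:2]-ctr)@d>0.1*r]; ctr,e=fitc(Q,r)
        else: Q=P
        out[n]=ctr; print(n,ctr.round(4),"err",round(e,4),"free r",fitfree(Q).round(4),"pol",np.hypot(*ctr).round(3))
        q=project(c,[*ctr,z])[0]*4; cv2.circle(vis,tuple(q.round().astype(int)),3,(255,0,0),-1)
    cv2.imwrite("pics/vis.png",cv2.resize(vis[400:1000,680:1960],(800,375))); return out
if __name__=="__main__": run()
E
python3 meas.py
```

```text
cam [0.391 0.06  1.461]
lw [0.384  0.2855] err 0.0005 free r [0.384  0.2855 0.0396] pol 0.478
ls [ 0.3682 -0.2973] err 0.0002 free r [ 0.3682 -0.2973  0.03  ] pol 0.473
lb [ 0.4607 -0.0923] err 0.0005 free r [ 0.4607 -0.0923  0.0354] pol 0.47
lp [ 0.6677 -0.1476] err 0.0003 free r [ 0.6677 -0.1476  0.0348] pol 0.684
cw [0.4529 0.0878] err 0.0002 free r [0.4527 0.0877 0.0361] pol 0.461
cs [0.6715 0.1281] err 0.0004 free r [0.6706 0.1278 0.0267] pol 0.684
cb [0.5691 0.3545] err 0.0004 free r [0.569  0.3544 0.0311] pol 0.67
cp [ 0.5514 -0.3429] err 0.0003 free r [ 0.5516 -0.3435  0.0305] pol 0.649
bl [0.506  0.2313] err 0.0011 free r [0.5059 0.2312 0.034 ] pol 0.556
```

View pics/vis.png

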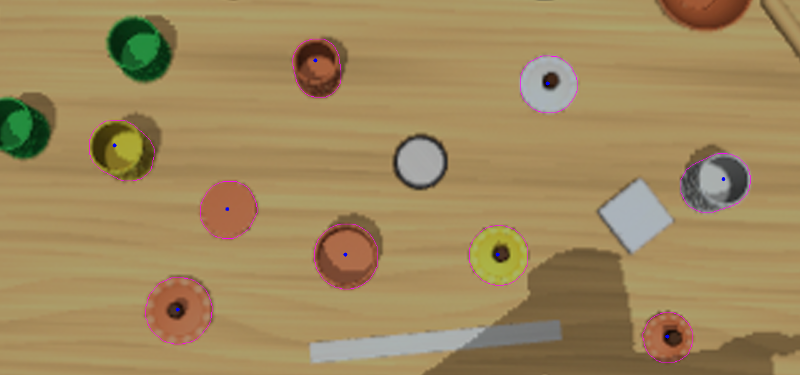

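Circle fits are good to 0.2–0.5 mm, with free radii matching the spec. The magenta outlines sit on the right objects: slim lid (667,337), brass lid (498,255), pewter lid (549,83), wide lid (178,310). I start with the slim lid and look with the wrist camera above it.

```bash
cat > d.py <<'E'
import sys,math
from cell import robot
from scipy.spatial.transform import Rotation as Ro
import numpy as np
s=robot.observe(); R=Ro.from_euler('xyz',s["tool_rot"])
print("t",round(s["time"],2),"pos",s["tool_pos"].round(4),"rot",s["tool_rot"].round(4),"open",round(s["opening"],4),"F",s["contact_force"].round(2),"q",s["qpos"].round(2))
a=[float(v) for v in sys.argv[1:]]
if len(a)>=3: print("tool delta cm",(R.inv().apply(np.array(a[:3])-s["tool_pos"])*100).round(2))
E
python3 d.py 0.3682 -0.2973 0.15
```

```text
t 0.2 pos [ 0.1858 -0.4908  0.2453] rot [-3.1407e+00 -1.0000e-04  3.6180e-01] open 0.0919 F [0.06 0.19 0.26] q [-1.36  0.34  1.52  0.    1.28 -0.15]
tool delta cm [ 23.91 -11.63   9.55]
```

```bash
python3 -m crank '[[4.8,-2.3,1.9,0,0,0,0.6],[9.6,-4.6,3.8,0,0,0,0.6],[14.4,-7,5.7,0,0,0,0.6],[19.1,-9.3,7.6,0,0,0,0.6],[23.9,-11.6,9.5,0,0,0,0.6]]' 15; python3 -m crank '[[0,0,0,0,0,0,0.6],[0,0,0,0,0,0,0.6],[0,0,0,0,0,0,0.6]]'
python3 - <<'E'
from h import *
c=read_camera("wrist"); im=np.ascontiguousarray(c["frame"][:,:,::-1])
for X in ([.3682,-.2973,.012],[.3682,-.2973,.042]): print(project(c,X))
cv2.imwrite("pics/w1.png",im)
E
python3 d.py .3682 -.2973 .036
```

```text
time: 0.82
tool_pos: [0.3693, -0.2967, 0.1502]
tool_rot: [3.141, -0.0, 0.361]
contact_force: [0.9, -0.9, 0.3]
opening: 0.0552
time: 1.2
tool_pos: [0.3679, -0.2992, 0.1512]
tool_rot: [3.14, -0.0, 0.36]
contact_force: [0.2, 0.2, 0.4]
opening: 0.0554
[[325.76966275 193.91173245]]
[[325.66625014 203.71834229]]
t 1.25 pos [ 0.3678 -0.2991  0.1512] rot [ 3.1404e+00 -2.0000e-04  3.5990e-01] open 0.0552 F [-0.68 -0.25  0.23] q [-0.84  0.35  1.8  -0.    0.99  0.37]
tool delta cm [ 0.1  -0.17 11.52]
```

View pics/w1.png

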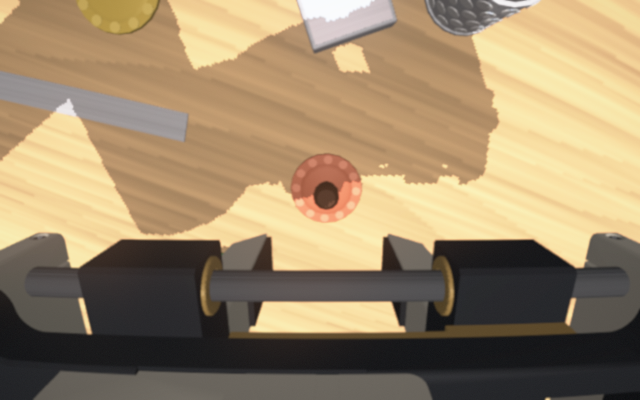

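The wrist view shows the slim lid at about (326,188) with its knob at (326,196). The prediction was (326,194), so there is a 5 mm disagreement along tool x. I'll get a third opinion from the scene camera.

```bash
cat > m2.py <<'E'
from h import *
from meas import masks
def one(cam,col,r,z,p,rad,c=None,half=False):
    c=c or read_camera(cam); im=np.ascontiguousarray(c["frame"][:,:,::-1]); s=4
    big=cv2.resize(im,None,fx=s,fy=s,interpolation=cv2.INTER_CUBIC); m=np.zeros(big.shape[:2],np.uint8); cv2.circle(m,(int(p[0]*s),int(p[1]*s)),int(rad*s),255,-1)
    m&=(masks(big)[col]*255).astype(np.uint8); m=cv2.morphologyEx(m,cv2.MORPH_OPEN,np.ones((5,5)))
    ct=max(cv2.findContours(m,cv2.RETR_EXTERNAL,cv2.CHAIN_APPROX_NONE)[0],key=cv2.contourArea)
    ct=cv2.convexHull(ct); hm=np.zeros_like(m); cv2.drawContours(hm,[ct],-1,255,-1); ct=cv2.findContours(hm,cv2.RETR_EXTERNAL,cv2.CHAIN_APPROX_NONE)[0][0]
    P=plane(c,(ct.reshape(-1,2)-1.5)/s,z)
    if half:
        C=-c["R"].T@c["t"]; ctr=fitc(P,r)[0]
        for _ in range(5):
            d=ctr-C[:2]; d/=np.linalg.norm(d); Q=P[(P[:,:2]-ctr)@d>0.2*r]; ctr=fitc(Q,r)[0]
        P=Q
    print(cam,fitc(P,r)[0].round(4),fitc(P,r)[1].round(5),"free",fitfree(P).round(4)); return c,ct/s
E
python3 - <<'E'
from m2 import *
from cell import robot
c,_=one("wrist","cu",.03,.012,(326,188),45)
print("wrist cam C",(-c["R"].T@c["t"]).round(4),"axis",c["R"][2].round(3))
one("scene","cu",.03,.012,(298,107),14)
print(robot.observe()["tool_pos"])
cc,ct=one("top","cu",.03,.012,(437,234),20)
E
```

```text
wrist [ 0.3728 -0.2955] 0.00014 free [ 0.3728 -0.2955  0.03  ]
wrist cam C [ 0.4348 -0.2731  0.2902] axis [-0.248 -0.093 -0.964]
scene [ 0.3723 -0.2945] 0.00123 free [ 0.3723 -0.2945  0.0311]
[ 0.36779872 -0.29890294  0.15105138]
top [ 0.4026 -0.2834] 0.00741 free [ 0.3826 -0.2921  0.0183]
```

Scene and wrist agree on about (0.372,-0.295), so I'll use wrist measurements for both grasping and placing, which cancels any hand-eye bias.

```bash
python3 d.py .3725 -.2953 .036
```

```text
t 1.4 pos [ 0.3679 -0.2987  0.151 ] rot [ 3.1409e+00 -2.0000e-04  3.6010e-01] open 0.0552 F [0.22 0.17 0.1 ] q [-0.84  0.35  1.8  -0.    0.99  0.37]
tool delta cm [ 0.55 -0.17 11.5 ]
```

```bash
python3 -m crank '[[0.55,-0.15,3,0,0,0,0.6],[0.55,-0.15,6.5,0,0,0,0.6],[0.55,-0.15,9.5,0,0,0,0.6],[0.55,-0.15,11,0,0,0,0.6],[0.55,-0.15,11.5,0,0,0,0.6]]'; python3 -m crank '[[0,0,0,0,0,0,0.6],[0,0,0,0,0,0,0.1],[0,0,0,0,0,0,0.1],[0,0,0,0,0,0,0.1],[0,0,0,0,0,0,0.1]]' 15; python3 d.py
```

```text
time: 2.02
tool_pos: [0.3724, -0.2947, 0.035]
tool_rot: [-3.14, 0.001, 0.361]
contact_force: [-0.2, 0.8, 0.1]
opening: 0.0551
time: 2.65
tool_pos: [0.3731, -0.2947, 0.0359]
tool_rot: [3.141, -0.0, 0.362]
contact_force: [0.6, 0.4, -0.2]
opening: 0.0197
t 2.65 pos [ 0.3731 -0.2947  0.0359] rot [ 3.141e+00 -2.000e-04  3.618e-01] open 0.0197 F [ 0.6   0.36 -0.2 ] q [-0.83  0.54  1.9  -0.    0.69  0.38]
```

```bash
python3 -m crank '[[0,0,-1,0,0,0,0.1],[0,0,-4,0,0,0,0.1],[0,0,-9,0,0,0,0.1],[0,0,-14,0,0,0,0.1],[0,0,-19,0,0,0,0.1]]';  python3 d.py .6165 .107 .23
```

```text
time: 3.28
tool_pos: [0.3726, -0.2942, 0.228]
tool_rot: [3.141, -0.0, 0.362]
contact_force: [0.3, -0.3, -1.2]
opening: 0.0192
t 3.27 pos [ 0.3726 -0.2942  0.228 ] rot [ 3.1411e+00 -2.0000e-04  3.6180e-01] open 0.0192 F [ 0.28 -0.27 -1.25] q [-0.83  0.27  1.68 -0.    1.19  0.38]
tool delta cm [ 37.01 -28.89  -0.21]
```

```bash
python3 -m crank '[[3,-2.3,0,0,0,0,0.1],[7,-5.5,0,0,0,0,0.1],[11.5,-9,0,0,0,0,0.1],[16,-12.5,0,0,0,0,0.1],[20.5,-16,0,0,0,0,0.1]]'; python3 -m crank '[[4.5,-3.5,0,0,0,0,0.1],[9,-7,0,0,0,0,0.1],[13,-10,0,0,0,0,0.1],[15.5,-12,0,0,0,0,0.1],[16.5,-12.9,0,0,0,0,0.1]]'; python3 -m crank '[[0,0,0,0,0,0,0.1],[0,0,0,0,0,0,0.1],[0,0,0,0,0,0,0.1]]'
python3 - <<'E'
from h import *
c=read_camera("wrist"); im=np.ascontiguousarray(c["frame"][:,:,::-1]); cv2.imwrite("pics/w2.png",im)
for X in ([.6715,.1281,.09],[.6715,.1281,.0]): print(project(c,X))
E
python3 d.py
```

```text
time: 3.9
tool_pos: [0.5086, -0.0707, 0.2264]
tool_rot: [3.141, -0.0, 0.362]
contact_force: [0.7, -1.3, -0.6]
opening: 0.0192
time: 4.53
tool_pos: [0.6168, 0.1082, 0.2257]
tool_rot: [-3.142, 0.0, 0.364]
contact_force: [1.1, -0.4, -1.1]
opening: 0.0189
time: 4.9
tool_pos: [0.6164, 0.1055, 0.226]
tool_rot: [3.141, 0.0, 0.36]
contact_force: [-0.2, -0.2, -0.3]
opening: 0.0196
[[325.61302987 122.89391331]]
[[325.95759943 118.94455219]]
t 4.95 pos [0.6165 0.1056 0.226 ] rot [ 3.1413 -0.      0.3605] open 0.0192 F [-0.21 -1.07 -0.54] q [ 0.05  0.54  1.26 -0.    1.34  1.26]
```

View pics/w2.png

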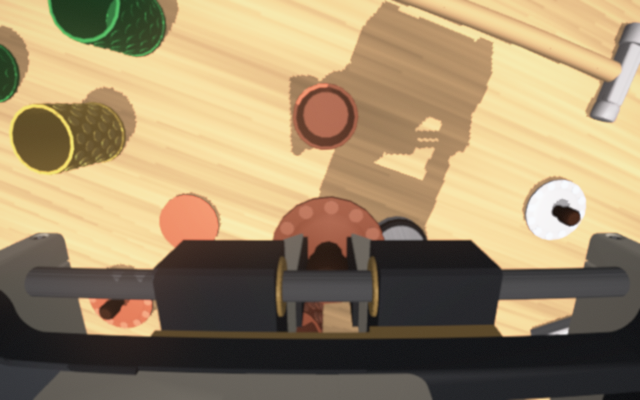

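The wrist view shows the held lid (arc centred near (330,240)) and the slim caddy's rim at (326,115), both unobstructed. I fit both.

```bash
cat > held.py <<'E'
# held-lid centre from visible front arc and caddy rim, both in wrist cam
from m2 import *
from scipy.spatial.transform import Rotation as Ro
import sys
def held(c,col,r,box,zg=.036):
    s=robot.observe(); z=s["tool_pos"][2]-zg+.012
    im=np.ascontiguousarray(c["frame"][:,:,::-1]); k=4
    big=cv2.resize(im,None,fx=k,fy=k,interpolation=cv2.INTER_CUBIC); m=np.zeros(big.shape[:2],np.uint8)
    u0,v0,u1,v1=[int(b*k) for b in box]; m[v0:v1,u0:u1]=255
    m&=(masks(big)[col]*255).astype(np.uint8); m=cv2.morphologyEx(m,cv2.MORPH_OPEN,np.ones((5,5)))
    ct=max(cv2.findContours(m,cv2.RETR_EXTERNAL,cv2.CHAIN_APPROX_NONE)[0],key=cv2.contourArea).reshape(-1,2)
    # top-most pixel per column
    pts=np.array([[u,ct[ct[:,0]==u][:,1].min()] for u in np.unique(ct[:,0])]); pts=pts[(pts[:,1]<v1-12)&(pts[:,0]>u0+4)&(pts[:,0]<u1-4)]
    P=plane(c,(pts-1.5)/k,z); ctr,e=fitc(P,r); f=fitfree(P)
    print("held lid",ctr.round(4),"err",e.round(5),"free",f.round(4),"n",len(pts))
    R=Ro.from_euler('xyz',s["tool_rot"])
    print("lid rel TCP in tool (mm)",(R.inv().apply([ctr[0]-s["tool_pos"][0],ctr[1]-s["tool_pos"][1],0])*1000).round(1))
    return ctr
E
python3 - <<'E'
from held import *
c=read_camera("wrist")
held(c,"cu",.03,(265,180,392,238))
one("wrist","cu",.026,.09,(326,115),40,c)
one("wrist","cu",.026,.09,(326,115),40,c,half=True)
print(robot.observe()["tool_pos"])
E
```

```text
held lid [0.6157 0.1055] err 0.00012 free [0.6162 0.1057 0.0295] n 435
lid rel TCP in tool (mm) [-0.9 -0.1 -0. ]
wrist [0.6759 0.1304] 0.00046 free [0.6759 0.1304 0.0265]
wrist [0.6754 0.1303] 0.00031 free [0.6764 0.1304 0.0268]
[0.61654796 0.10577806 0.22599162]
```

```bash
python3 d.py .6765 .1307 .118
```

```text
t 5.0 pos [0.6165 0.1058 0.226 ] rot [ 3.1413e+00 -1.0000e-04  3.6060e-01] open 0.0191 F [-0.62  0.17  0.43] q [ 0.05  0.54  1.26 -0.    1.34  1.26]
tool delta cm [ 6.49 -0.22 10.8 ]
```

```bash
python3 -m crank '[[2.5,-0.1,0,0,0,0,0.1],[5.5,-0.2,0,0,0,0,0.1],[6.5,-0.2,2,0,0,0,0.1],[6.5,-0.2,5,0,0,0,0.1],[6.5,-0.2,7,0,0,0,0.1]]'; python3 -m crank '[[0,0,0,0,0,0,0.1],[0,0,0,0,0,0,0.1],[0,0,0,0,0,0,0.1]]'; python3 d.py .6765 .1307 .118
```

```text
time: 5.62
tool_pos: [0.6752, 0.1309, 0.1524]
tool_rot: [-3.141, 0.004, 0.362]
contact_force: [0.1, -0.2, -0.1]
opening: 0.0192
time: 6.0
tool_pos: [0.6772, 0.1314, 0.1569]
tool_rot: [3.141, -0.002, 0.362]
contact_force: [0.0, 0.1, -0.1]
opening: 0.0188
t 6.0 pos [0.6772 0.1314 0.1569] rot [ 3.1409e+00 -2.0000e-03  3.6170e-01] open 0.0188 F [ 0.01  0.06 -0.09] q [ 0.08  0.72  1.13 -0.    1.29  1.29]
tool delta cm [-0.1   0.04  3.89]
```

```bash
python3 -m crank '[[0,0,1,0,0,0,0.1],[0,0,2,0,0,0,0.1],[0,0,3,0,0,0,0.1],[0,0,3.5,0,0,0,0.1],[0,0,3.7,0,0,0,0.1]]'; python3 -m crank '[[0,0,0,0,0,0,0.1],[0,0,0,0,0,0,0.1],[0,0,0,0,0,0,0.1]]'; python3 d.py .6765 .1307 .118
```

```text
time: 6.62
tool_pos: [0.6766, 0.1315, 0.1181]
tool_rot: [-3.142, 0.001, 0.362]
contact_force: [-0.7, -0.7, 1.4]
opening: 0.0193
time: 7.0
tool_pos: [0.6769, 0.1315, 0.119]
tool_rot: [3.141, -0.001, 0.362]
contact_force: [0.2, 0.0, -1.2]
opening: 0.0188
t 7.0 pos [0.6769 0.1315 0.119 ] rot [ 3.1414e+00 -5.0000e-04  3.6180e-01] open 0.0188 F [ 0.22  0.05 -1.2 ] q [ 0.08  0.75  1.17 -0.    1.22  1.29]
tool delta cm [-0.07  0.06  0.1 ]
```

```bash
python3 -m crank '[[0,0,0.1,0,0,0,0.1],[0,0,0.2,0,0,0,0.1],[0,0,0.2,0,0,0,0.1]]'; python3 d.py
```

```text
time: 7.38
tool_pos: [0.6772, 0.1315, 0.1178]
tool_rot: [3.141, -0.002, 0.362]
contact_force: [-1.1, -0.6, 5.0]
opening: 0.0192
t 7.38 pos [0.6772 0.1315 0.1178] rot [ 3.141e+00 -1.600e-03  3.617e-01] open 0.0192 F [-1.1  -0.59  5.03] q [ 0.08  0.75  1.18 -0.    1.21  1.29]
```

Contact (5 N) comes at TCP z 0.1178, and the seated height is 0.118. I release and rise.

```bash
python3 -m crank '[[0,0,0,0,0,0,0.24],[0,0,0,0,0,0,0.3],[0,0,0,0,0,0,0.5],[0,0,0,0,0,0,0.5]]'; python3 -m crank '[[0,0,-1,0,0,0,0.5],[0,0,-4,0,0,0,0.5],[0,0,-8,0,0,0,0.5],[-3,0,-11,0,0,0,0.5],[-6,0,-11,0,0,0,0.5]]';python3 -m crank '[[0,0,0,0,0,0,0.5],[0,0,0,0,0,0,0.5],[0,0,0,0,0,0,0.5]]'
cat > chk.py <<'E'
import sys
from held import *
n=sys.argv[1]; c=read_camera("wrist"); im=np.ascontiguousarray(c["frame"][:,:,::-1]); cv2.imwrite(f"pics/{n}.png",im)
E
python3 chk.py w3
```

```text
time: 7.88
tool_pos: [0.6767, 0.1316, 0.1164]
tool_rot: [-3.142, 0.0, 0.362]
contact_force: [0.3, -0.2, -0.1]
opening: 0.0426
time: 8.5
tool_pos: [0.6214, 0.1102, 0.2306]
tool_rot: [3.139, -0.007, 0.362]
contact_force: [0.4, 0.2, -0.7]
opening: 0.0457
time: 8.88
tool_pos: [0.6213, 0.1106, 0.2264]
tool_rot: [3.142, -0.0, 0.362]
contact_force: [0.3, -0.1, -0.7]
opening: 0.046
```

View pics/w3.png

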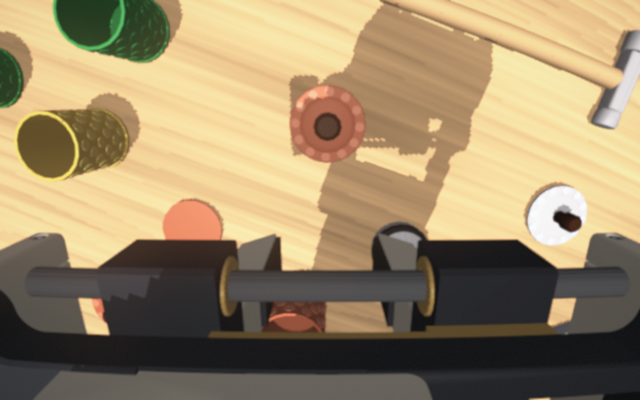

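The slim lid is level on its caddy at (327,123). Wrist readings show the top camera biased by a constant ≈(+4.4,+2) mm, so I apply that. Next is the brass lid.

```bash
python3 d.py .465 -.0903 .15
```

```text
t 8.93 pos [0.6212 0.1105 0.2262] rot [-3.1415e+00  3.0000e-04  3.6200e-01] open 0.0461 F [-0.37  0.42  0.76] q [ 0.05  0.55  1.24 -0.    1.35  1.26]
tool delta cm [-21.72  13.25   7.63]
```

```bash
python3 -m crank '[[-4.3,2.6,1,0,0,0,0.6],[-8.7,5.3,2.5,0,0,0,0.6],[-13,7.9,4,0,0,0,0.6],[-17.3,10.6,6,0,0,0,0.6],[-21.7,13.2,7.6,0,0,0,0.6]]'; python3 -m crank '[[0,0,0,0,0,0,0.6],[0,0,0,0,0,0,0.6],[0,0,0,0,0,0,0.6]]'
python3 - <<'E'
from held import *
c=read_camera("wrist"); cv2.imwrite("pics/w4.png",c["frame"][:,:,::-1].copy())
p=project(c,[.465,-.0903,.012])[0]; print(p); one("wrist","br",.035,.012,p,55,c)
E
python3 d.py
```

```text
time: 9.55
tool_pos: [0.4638, -0.0911, 0.15]
tool_rot: [3.141, 0.0, 0.362]
contact_force: [1.2, -0.5, -0.6]
opening: 0.0553
time: 9.93
tool_pos: [0.4656, -0.0893, 0.1511]
tool_rot: [3.141, -0.001, 0.363]
contact_force: [0.0, -0.2, 0.8]
opening: 0.0553
[328.58839584 196.20421997]
t 9.97 pos [ 0.4654 -0.0892  0.151 ] rot [ 3.1409e+00 -9.0000e-04  3.6340e-01] open 0.055 F [-0.08 -0.35  0.43] q [-0.35  0.35  1.8   0.    0.99  0.86]Traceback (most recent call last):
  File "<stdin>", line 3, in <module>
  File "m2.py", line 7, in one
    ct=max(cv2.findContours(m,cv2.RETR_EXTERNAL,cv2.CHAIN_APPROX_NONE)[0],key=cv2.contourArea)
ValueError: max() iterable argument is empty
```

View pics/w4.png

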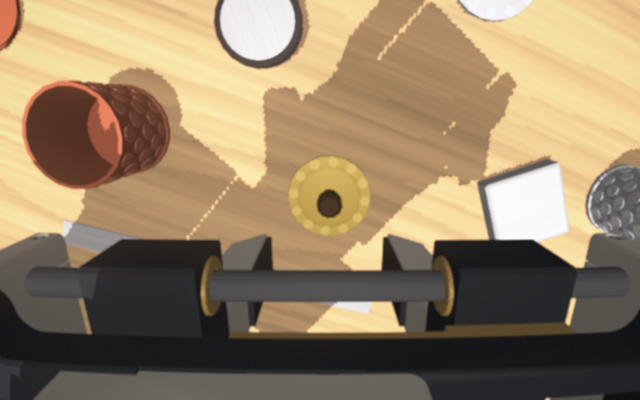

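The brass lid's plate is centred at about (329,195.5), within a pixel (~1 mm) of the prediction. I go straight to the grasp.

```bash
python3 d.py .465 -.0903 .036; python3 - <<'E'
import cv2
h=cv2.cvtColor(cv2.imread("pics/w4.png"),cv2.COLOR_BGR2HSV)
for p in [(300,195),(315,175),(345,190),(280,180),(420,150),(400,240)]: print(h[p[1],p[0]])
E
```

```text
t 9.97 pos [ 0.4654 -0.0892  0.151 ] rot [ 3.1409e+00 -9.0000e-04  3.6340e-01] open 0.055 F [-0.08 -0.35  0.43] q [-0.35  0.35  1.8   0.    0.99  0.86]
tool delta cm [-0.09  0.08 11.5 ]
[ 21 147 192]
[ 22 139 209]
[ 22 143 202]
[ 16 107 188]
[ 16 106 182]
[ 17  36 113]
```

```bash
sed -i 's/br=((H>=24)&(H<=36)&(S>100)&(V>40))/br=((H>=20)\&(H<=36)\&(S>125)\&(V>40))/' meas.py; python3 -m crank '[[-0.05,0.1,3,0,0,0,0.6],[-0.05,0.1,6.5,0,0,0,0.6],[-0.05,0.1,9.5,0,0,0,0.6],[-0.05,0.1,11,0,0,0,0.6],[-0.05,0.1,11.5,0,0,0,0.6]]'; python3 -m crank '[[0,0,0,0,0,0,0.6],[0,0,0,0,0,0,0.1],[0,0,0,0,0,0,0.1],[0,0,0,0,0,0,0.1],[0,0,0,0,0,0,0.1]]' 15; python3 d.py;  python3 -m crank '[[0,0,-1,0,0,0,0.1],[0,0,-4,0,0,0,0.1],[0,0,-9,0,0,0,0.1],[0,0,-14,0,0,0,0.1],[0,0,-19,0,0,0,0.1]]'; python3 d.py .5735 .3565 .226;python3 d.py .5175 .3355 .226
```

```text
time: 10.6
tool_pos: [0.4645, -0.0903, 0.035]
tool_rot: [-3.141, 0.001, 0.363]
contact_force: [-0.3, -0.1, -0.4]
opening: 0.0553
time: 11.22
tool_pos: [0.4644, -0.0912, 0.0359]
tool_rot: [3.141, -0.0, 0.362]
contact_force: [0.3, -1.1, -0.2]
opening: 0.0194
t 11.22 pos [ 0.4644 -0.0912  0.0359] rot [ 3.1412e+00 -3.0000e-04  3.6170e-01] open 0.0194 F [ 0.26 -1.11 -0.25] q [-0.36  0.54  1.91 -0.    0.69  0.85]
time: 11.85
tool_pos: [0.4639, -0.0909, 0.228]
tool_rot: [3.141, -0.0, 0.362]
contact_force: [0.7, -0.4, -1.3]
opening: 0.0188
t 11.85 pos [ 0.4639 -0.0909  0.228 ] rot [ 3.1412e+00 -3.0000e-04  3.6180e-01] open 0.0188 F [ 0.69 -0.38 -1.31] q [-0.36  0.26  1.69 -0.    1.19  0.85]
tool delta cm [ 26.09 -37.97   0.19]
t 11.85 pos [ 0.4639 -0.0909  0.228 ] rot [ 3.1412e+00 -3.0000e-04  3.6180e-01] open 0.0188 F [ 0.69 -0.38 -1.31] q [-0.36  0.26  1.69 -0.    1.19  0.85]
tool delta cm [ 20.11 -37.99   0.19]
```

```bash
python3 -m crank '[[1.5,-2.9,0,0,0,0,0.1],[4,-7.5,0,0,0,0,0.1],[6.3,-12,0,0,0,0,0.1],[8.7,-16.5,0,0,0,0,0.1],[11,-21,0,0,0,0,0.1]]'; python3 -m crank '[[2.4,-4.5,0,0,0,0,0.1],[4.7,-9,0,0,0,0,0.1],[6.8,-13,0,0,0,0,0.1],[8.3,-15.8,0,0,0,0,0.1],[9,-17,0,0,0,0,0.1]]'; python3 -m crank '[[0,0,0,0,0,0,0.1],[0,0,0,0,0,0,0.1],[0,0,0,0,0,0,0.1]]'; python3 chk.py w5; python3 d.py
```

```text
time: 12.48
tool_pos: [0.4927, 0.1459, 0.2264]
tool_rot: [3.141, -0.0, 0.362]
contact_force: [0.4, -1.3, -1.7]
opening: 0.019
time: 13.1
tool_pos: [0.5164, 0.3365, 0.2258]
tool_rot: [3.142, 0.0, 0.364]
contact_force: [-0.2, -0.1, -0.8]
opening: 0.0196
time: 13.48
tool_pos: [0.517, 0.3339, 0.226]
tool_rot: [3.141, 0.0, 0.36]
contact_force: [0.2, 0.5, -0.3]
opening: 0.019
t 13.53 pos [0.5171 0.3341 0.2259] rot [ 3.1414e+00 -1.0000e-04  3.6050e-01] open 0.0191 F [ 0.95  0.37 -1.08] q [ 0.45  0.52  1.29 -0.    1.33  1.66]
```

View pics/w5.png

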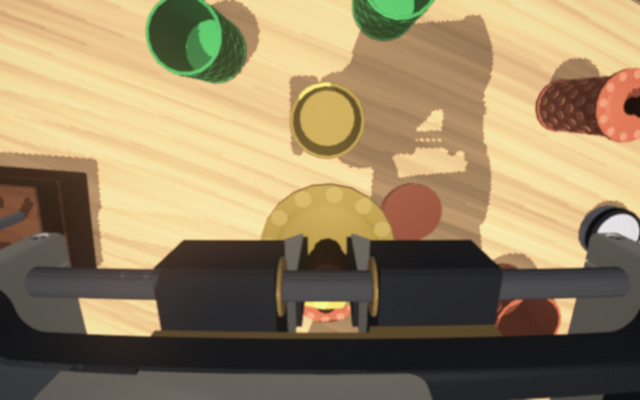

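The held brass lid is at u≈326 and the brass caddy's rim at (327,120). The blanks at (412,212) are well below the lid.

```bash
python3 - <<'E'
from held import *
c=read_camera("wrist")
held(c,"br",.035,(255,170,378,236))
one("wrist","br",.031,.08,(327,120),42,c)
one("wrist","br",.031,.08,(327,120),42,c,half=True)
E
python3 d.py .5735 .3565 .108
```

```text
held lid [0.5171 0.3346] err 0.00014 free [0.5179 0.3351 0.0341] n 456
lid rel TCP in tool (mm) [ 0.1 -0.2 -0. ]
wrist [0.5735 0.3561] 0.00056 free [0.5735 0.356  0.0305]
wrist [0.5742 0.3563] 0.00016 free [0.5739 0.3562 0.0307]
t 13.57 pos [0.517  0.3343 0.2259] rot [ 3.1415e+00 -2.0000e-04  3.6070e-01] open 0.0191 F [ 0.2  -0.34 -1.39] q [ 0.45  0.52  1.29 -0.    1.33  1.66]
tool delta cm [ 6.06 -0.09 11.79]
```

```bash
python3 -m crank '[[2.5,0,0,0,0,0,0.1],[5.5,-0.1,0,0,0,0,0.1],[6.1,-0.1,2.5,0,0,0,0.1],[6.1,-0.1,6,0,0,0,0.1],[6.1,-0.1,8,0,0,0,0.1]]'; python3 -m crank '[[0,0,0,0,0,0,0.1],[0,0,0,0,0,0,0.1],[0,0,0,0,0,0,0.1]]'; python3 d.py .5739 .3562 .108
```

```text
time: 14.2
tool_pos: [0.573, 0.3568, 0.1435]
tool_rot: [3.141, 0.003, 0.361]
contact_force: [0.4, -0.6, -1.2]
opening: 0.019
time: 14.58
tool_pos: [0.5742, 0.3579, 0.1473]
tool_rot: [-3.141, -0.003, 0.362]
contact_force: [-0.2, -0.5, -0.8]
opening: 0.0192
t 14.57 pos [0.5742 0.3579 0.1473] rot [-3.1415e+00 -2.6000e-03  3.6170e-01] open 0.0192 F [-0.2  -0.47 -0.81] q [ 0.44  0.7   1.19 -0.    1.25  1.65]
tool delta cm [-0.1   0.15  3.93]
```

```bash
python3 -m crank '[[-0.1,0.15,1,0,0,0,0.1],[-0.1,0.15,2,0,0,0,0.1],[-0.1,0.15,3,0,0,0,0.1],[-0.1,0.15,3.5,0,0,0,0.1],[-0.1,0.15,3.7,0,0,0,0.1]]'; python3 -m crank '[[0,0,0,0,0,0,0.1],[0,0,0.1,0,0,0,0.1],[0,0,0.2,0,0,0,0.1],[0,0,0.2,0,0,0,0.1]]'; python3 d.py .5739 .3562 .108
```

```text
time: 15.2
tool_pos: [0.573, 0.3558, 0.1081]
tool_rot: [3.141, 0.001, 0.362]
contact_force: [-0.0, -0.1, -1.4]
opening: 0.0191
time: 15.7
tool_pos: [0.5735, 0.356, 0.1078]
tool_rot: [3.142, -0.002, 0.362]
contact_force: [-2.2, -1.6, 5.5]
opening: 0.0192
t 15.7 pos [0.5735 0.356  0.1078] rot [ 3.1415e+00 -1.5000e-03  3.6180e-01] open 0.0192 F [-2.2  -1.63  5.52] q [ 0.44  0.73  1.24 -0.    1.17  1.65]
tool delta cm [ 0.04 -0.01 -0.02]
```

Contact comes at the seated height. I release and back off to look.

```bash
python3 -m crank '[[0,0,0,0,0,0,0.24],[0,0,0,0,0,0,0.3],[0,0,0,0,0,0,0.5],[0,0,0,0,0,0,0.5]]'; python3 -m crank '[[0,0,-1,0,0,0,0.5],[0,0,-4,0,0,0,0.5],[0,0,-8,0,0,0,0.5],[-3,0,-12,0,0,0,0.5],[-6,0,-12,0,0,0,0.5]]';python3 -m crank '[[0,0,0,0,0,0,0.5],[0,0,0,0,0,0,0.5],[0,0,0,0,0,0,0.5]]'
python3 chk.py w6; python3 d.py .3884 .2875 .15
```

```text
time: 16.2
tool_pos: [0.5731, 0.3559, 0.1064]
tool_rot: [3.141, 0.0, 0.362]
contact_force: [-0.3, -0.5, -0.4]
opening: 0.0424
time: 16.82
tool_pos: [0.518, 0.3352, 0.2313]
tool_rot: [-3.141, -0.008, 0.362]
contact_force: [-0.7, 0.6, -0.6]
opening: 0.0458
time: 17.2
tool_pos: [0.5177, 0.3348, 0.2263]
tool_rot: [3.141, 0.0, 0.362]
contact_force: [0.8, -0.1, -0.8]
opening: 0.0459
t 17.25 pos [0.5177 0.3348 0.2261] rot [3.1414e+00 4.0000e-04 3.6150e-01] open 0.0458 F [ 0.01 -0.7   0.17] q [ 0.45  0.53  1.28 -0.    1.33  1.66]
tool delta cm [-13.76  -0.15   7.62]
```

View pics/w6.png

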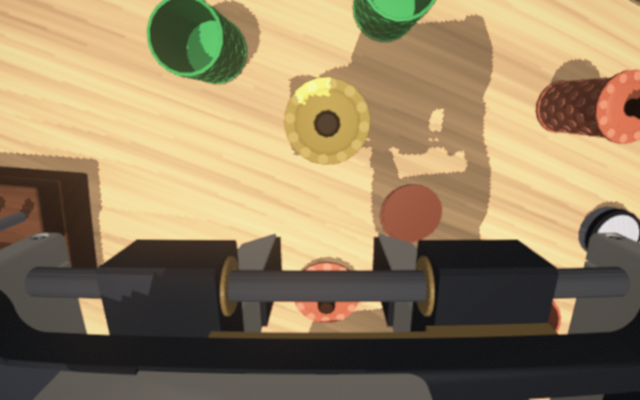

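The brass lid sits level on its caddy at (327,121). Next is the wide copper lid, 14 cm behind.

```bash
python3 -m crank '[[-4,0,0,0,0,0,0.6],[-8.5,-0.1,2,0,0,0,0.6],[-12,-0.15,5,0,0,0,0.6],[-13.8,-0.15,7.6,0,0,0,0.6],[-13.8,-0.15,7.6,0,0,0,0.6]]'; python3 -m crank '[[0,0,0,0,0,0,0.6],[0,0,0,0,0,0,0.6],[0,0,0,0,0,0,0.6]]'
python3 - <<'E'
from held import *
c=read_camera("wrist"); cv2.imwrite("pics/w7.png",c["frame"][:,:,::-1].copy())
p=project(c,[.3884,.2875,.012])[0]; print(p); one("wrist","cu",.040,.012,p,55,c)
E
python3 d.py .3884 .2875 .036
```

```text
time: 17.88
tool_pos: [0.3861, 0.2866, 0.1493]
tool_rot: [3.141, 0.004, 0.362]
contact_force: [0.9, 0.9, 0.2]
opening: 0.0549
time: 18.25
tool_pos: [0.3883, 0.2875, 0.1512]
tool_rot: [-3.142, -0.001, 0.362]
contact_force: [0.7, -0.0, -0.4]
opening: 0.0551
[327.96330075 195.08140063]
wrist [0.3886 0.2879] 0.00021 free [0.3886 0.2879 0.0399]
t 18.3 pos [0.3881 0.2874 0.1511] rot [-3.1416e+00 -1.0000e-03  3.6160e-01] open 0.0551 F [-0.48  0.38 -0.63] q [ 0.48  0.37  1.77 -0.    1.    1.69]
tool delta cm [ 0.02  0.   11.51]
```

View pics/w7.png

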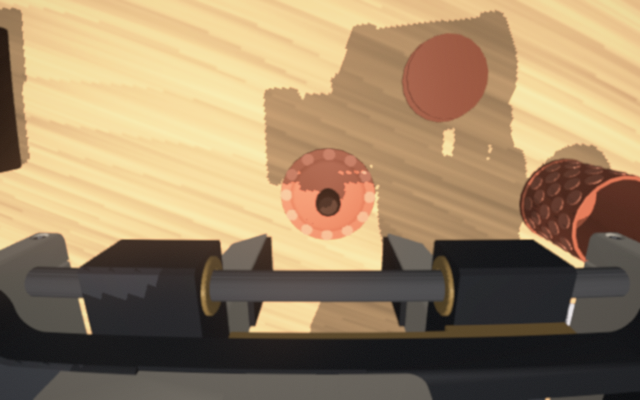

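The wide lid is at (328,194), fit 0.2 mm, TCP directly above. Grasp.

```bash
python3 -m crank '[[0.1,0,3,0,0,0,0.6],[0.1,0,6.5,0,0,0,0.6],[0.1,0,9.5,0,0,0,0.6],[0.1,0,11,0,0,0,0.6],[0.1,0,11.5,0,0,0,0.6]]'; python3 -m crank '[[0,0,0,0,0,0,0.6],[0,0,0,0,0,0,0.1],[0,0,0,0,0,0,0.1],[0,0,0,0,0,0,0.1],[0,0,0,0,0,0,0.1]]' 15; python3 d.py;  python3 -m crank '[[0,0,-1,0,0,0,0.1],[0,0,-4,0,0,0,0.1],[0,0,-9,0,0,0,0.1],[0,0,-14,0,0,0,0.1],[0,0,-18,0,0,0,0.1]]'; python3 d.py .392 .065 .216
```

```text
time: 18.92
tool_pos: [0.3884, 0.2876, 0.0353]
tool_rot: [3.141, 0.001, 0.362]
contact_force: [0.2, 0.2, 0.2]
opening: 0.055
time: 19.55
tool_pos: [0.3885, 0.2876, 0.0359]
tool_rot: [3.142, -0.0, 0.362]
contact_force: [-0.8, 0.4, 0.4]
opening: 0.0194
t 19.55 pos [0.3885 0.2876 0.0359] rot [ 3.1415e+00 -3.0000e-04  3.6180e-01] open 0.0194 F [-0.79  0.4   0.4 ] q [ 0.48  0.55  1.88 -0.    0.71  1.69]
time: 20.18
tool_pos: [0.3884, 0.2876, 0.2184]
tool_rot: [-3.141, -0.002, 0.362]
contact_force: [2.0, 0.9, -0.7]
opening: 0.019
t 20.18 pos [0.3884 0.2876 0.2184] rot [-3.1414e+00 -2.0000e-03  3.6180e-01] open 0.019 F [ 2.04  0.88 -0.69] q [ 0.48  0.29  1.68 -0.    1.17  1.69]
tool delta cm [-7.54 20.95  0.22]
```

```bash
python3 -m crank '[[-1,2.8,0,0,0,0,0.1],[-2.7,7.5,0,0,0,0,0.1],[-4.5,12.5,0,0,0,0,0.1],[-6.3,17.5,0,0,0,0,0.1],[-7.5,21,0,0,0,0,0.1]]'; python3 -m crank '[[0,0,0,0,0,0,0.1],[0,0,0,0,0,0,0.1],[0,0,0,0,0,0,0.1]]'; python3 chk.py w8; python3 d.py
```

```text
time: 20.8
tool_pos: [0.3921, 0.0628, 0.2163]
tool_rot: [3.141, -0.001, 0.361]
contact_force: [1.6, -0.5, -0.7]
opening: 0.0191
time: 21.18
tool_pos: [0.3924, 0.0655, 0.2158]
tool_rot: [-3.142, -0.0, 0.363]
contact_force: [0.6, -0.2, -1.1]
opening: 0.0191
t 21.23 pos [0.3924 0.0655 0.2158] rot [-3.1415 -0.      0.3634] open 0.0192 F [-0.02 -0.43 -1.57] q [-0.03  0.14  1.89  0.    1.11  1.18]
```

View pics/w8.png

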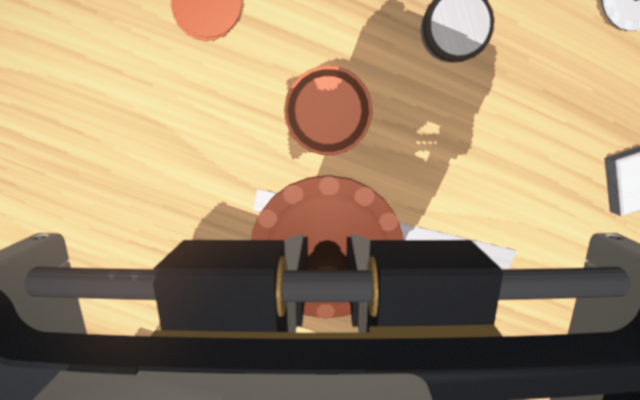

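The wide lid is held at u≈327, and the wide caddy's rim is at (328,110), unobstructed.

```bash
python3 - <<'E'
from held import *
c=read_camera("wrist")
held(c,"cu",.04,(250,168,404,236))
one("wrist","cu",.036,.07,(328,110),48,c)
one("wrist","cu",.036,.07,(328,110),48,c,half=True)
E
python3 d.py .4573 .0898 .098
```

```text
held lid [0.392  0.0659] err 0.00024 free [0.3929 0.0662 0.0392] n 601
lid rel TCP in tool (mm) [-0.2 -0.6  0. ]
wrist [0.4566 0.0896] 0.00037 free [0.4566 0.0897 0.0363]
wrist [0.4561 0.0896] 0.00024 free [0.4566 0.0899 0.0365]
t 21.27 pos [0.3924 0.0654 0.2157] rot [-3.1415e+00  1.0000e-04  3.6340e-01] open 0.0189 F [-0.55  0.38 -0.75] q [-0.03  0.14  1.89  0.    1.11  1.18]
tool delta cm [ 6.93  0.03 11.77]
```

```bash
python3 -m crank '[[2.5,0,0,0,0,0,0.1],[5.8,0,0,0,0,0,0.1],[6.85,0,2.5,0,0,0,0.1],[6.85,0,6,0,0,0,0.1],[6.85,0,8,0,0,0,0.1]]'; python3 -m crank '[[0,0,0,0,0,0,0.1],[0,0,0,0,0,0,0.1],[0,0,0,0,0,0,0.1]]'; python3 d.py .4566 .0895 .098
```

```text
time: 21.9
tool_pos: [0.4558, 0.0896, 0.134]
tool_rot: [-3.141, 0.002, 0.363]
contact_force: [0.2, 0.5, -1.6]
opening: 0.0191
time: 22.28
tool_pos: [0.4572, 0.089, 0.1367]
tool_rot: [3.141, -0.002, 0.362]
contact_force: [0.2, 0.2, -0.3]
opening: 0.0193
t 22.27 pos [0.4572 0.089  0.1367] rot [ 3.1408e+00 -1.9000e-03  3.6210e-01] open 0.0193 F [ 0.24  0.23 -0.34] q [ 0.03  0.36  1.84 -0.    0.94  1.24]
tool delta cm [-0.05 -0.07  3.87]
```

```bash
python3 -m crank '[[-0.05,-0.05,1,0,0,0,0.1],[-0.05,-0.05,2,0,0,0,0.1],[-0.05,-0.05,3,0,0,0,0.1],[-0.05,-0.05,3.5,0,0,0,0.1],[-0.05,-0.05,3.7,0,0,0,0.1]]'; python3 -m crank '[[0,0,0,0,0,0,0.1],[0,0,0.1,0,0,0,0.1],[0,0,0.2,0,0,0,0.1],[0,0,0.2,0,0,0,0.1]]'; python3 d.py .4566 .0895 .098
```

```text
time: 22.9
tool_pos: [0.4558, 0.0891, 0.0982]
tool_rot: [-3.141, 0.001, 0.362]
contact_force: [-0.1, -0.1, -1.7]
opening: 0.0192
time: 23.4
tool_pos: [0.4563, 0.0892, 0.0977]
tool_rot: [3.141, -0.001, 0.362]
contact_force: [-2.5, -0.2, 8.0]
opening: 0.0191
t 23.4 pos [0.4563 0.0892 0.0977] rot [ 3.141e+00 -1.200e-03  3.619e-01] open 0.0191 F [-2.47 -0.21  7.96] q [ 0.03  0.42  1.88 -0.    0.84  1.24]
tool delta cm [ 0.04 -0.02 -0.03]
```

Contact comes at the seated height (0.098). I release.

```bash
python3 -m crank '[[0,0,-0.1,0,0,0,0.1],[0,0,-0.1,0,0,0,0.24],[0,0,-0.1,0,0,0,0.3],[0,0,-0.1,0,0,0,0.5],[0,0,-0.1,0,0,0,0.5]]'; python3 -m crank '[[0,0,-1,0,0,0,0.5],[0,0,-4,0,0,0,0.5],[0,0,-8,0,0,0,0.5],[-3,0,-12,0,0,0,0.5],[-6,0,-12,0,0,0,0.5]]';python3 -m crank '[[0,0,0,0,0,0,0.5],[0,0,0,0,0,0,0.5],[0,0,0,0,0,0,0.5]]'
python3 chk.py w9; python3 d.py .6721 -.1456 .15
```

```text
time: 24.02
tool_pos: [0.456, 0.0891, 0.0976]
tool_rot: [3.142, 0.0, 0.362]
contact_force: [-1.2, -0.1, 0.1]
opening: 0.0426
time: 24.65
tool_pos: [0.4009, 0.0677, 0.2209]
tool_rot: [3.139, -0.006, 0.362]
contact_force: [-0.3, 0.0, -0.5]
opening: 0.046
time: 25.02
tool_pos: [0.4005, 0.0681, 0.2176]
tool_rot: [-3.142, 0.0, 0.362]
contact_force: [0.1, -0.3, -0.2]
opening: 0.0458
t 25.07 pos [0.4004 0.0681 0.2174] rot [-3.1414e+00  5.0000e-04  3.6200e-01] open 0.0457 F [0.03 0.3  0.07] q [-0.02  0.15  1.87 -0.    1.12  1.19]
tool delta cm [17.85 29.61  6.73]
```

View pics/w9.png

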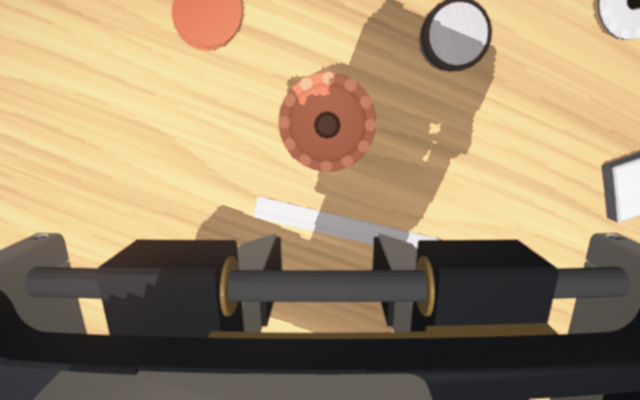

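The wide lid sits level on its caddy at (327,121). The pewter lid is last.

```bash
python3 -m crank '[[2.5,4.2,0,0,0,0,0.6],[5,8.4,0,0,0,0,0.6],[7.6,12.7,0,0,0,0,0.6],[10.2,17,0,0,0,0,0.6],[12.8,21.3,1,0,0,0,0.6]]'; python3 -m crank '[[2.5,4.1,2,0,0,0,0.6],[4.2,7,4,0,0,0,0.6],[5,8.3,5.7,0,0,0,0.6],[5,8.3,5.7,0,0,0,0.6]]'; python3 -m crank '[[0,0,0,0,0,0,0.6],[0,0,0,0,0,0,0.6],[0,0,0,0,0,0,0.6]]'
python3 - <<'E'
from held import *
c=read_camera("wrist"); cv2.imwrite("pics/w10.png",c["frame"][:,:,::-1].copy())
p=project(c,[.6721,-.1456,.012])[0]; print(p); one("wrist","pw",.035,.012,p,50,c)
E
python3 d.py .6721 -.1456 .036
```

```text
time: 25.7
tool_pos: [0.5969, -0.0871, 0.2075]
tool_rot: [3.141, -0.001, 0.362]
contact_force: [0.7, 1.0, 0.6]
opening: 0.0547
time: 26.2
tool_pos: [0.6707, -0.1462, 0.1476]
tool_rot: [-3.139, 0.004, 0.361]
contact_force: [0.2, 0.1, -0.3]
opening: 0.055
time: 26.58
tool_pos: [0.6712, -0.1456, 0.1519]
tool_rot: [3.141, -0.001, 0.362]
contact_force: [0.5, 1.2, -0.0]
opening: 0.0549
[328.16779177 194.01970108]
wrist [ 0.6722 -0.146 ] 0.00036 free [ 0.6722 -0.146   0.0346]
t 26.62 pos [ 0.6712 -0.1456  0.1517] rot [ 3.1407e+00 -1.0000e-03  3.6220e-01] open 0.055 F [-0.29  0.66  0.01] q [-0.33  0.72  1.15 -0.    1.28  0.88]
tool delta cm [ 0.08  0.02 11.57]
```

View pics/w10.png

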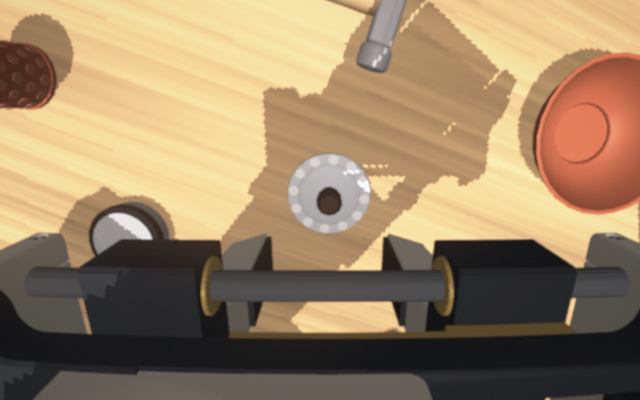

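The pewter lid is at (329,194), matching the prediction. Grasp.

```bash
python3 -m crank '[[0.1,0.05,3,0,0,0,0.6],[0.1,0.05,6.5,0,0,0,0.6],[0.1,0.05,9.5,0,0,0,0.6],[0.1,0.05,11,0,0,0,0.6],[0.1,0.05,11.55,0,0,0,0.6]]'; python3 -m crank '[[0,0,0,0,0,0,0.6],[0,0,0,0,0,0,0.1],[0,0,0,0,0,0,0.1],[0,0,0,0,0,0,0.1],[0,0,0,0,0,0,0.1]]' 15; python3 d.py;  python3 -m crank '[[0,0,-1,0,0,0,0.1],[0,0,-4,0,0,0,0.1],[0,0,-9,0,0,0,0.1],[0,0,-14,0,0,0,0.1],[0,0,-19,0,0,0,0.1]]'; python3 d.py .4997 -.362 .226
```

```text
time: 27.25
tool_pos: [0.6722, -0.146, 0.0349]
tool_rot: [-3.141, 0.0, 0.362]
contact_force: [-0.2, 1.0, -0.0]
opening: 0.055
time: 27.88
tool_pos: [0.6723, -0.1461, 0.0354]
tool_rot: [3.141, -0.0, 0.362]
contact_force: [0.2, 0.8, -1.4]
opening: 0.0201
t 27.88 pos [ 0.6723 -0.1461  0.0354] rot [ 3.1412e+00 -3.0000e-04  3.6180e-01] open 0.0201 F [ 0.22  0.77 -1.44] q [-0.33  0.84  1.25 -0.    1.06  0.88]
time: 28.5
tool_pos: [0.672, -0.146, 0.2276]
tool_rot: [3.141, -0.0, 0.362]
contact_force: [1.5, -0.7, -0.8]
opening: 0.019
t 28.5 pos [ 0.672  -0.146   0.2276] rot [ 3.1412e+00 -4.0000e-04  3.6180e-01] open 0.019 F [ 1.47 -0.67 -0.82] q [-0.33  0.67  1.03 -0.    1.44  0.88]
tool delta cm [-23.76  14.11   0.15]
```

```bash
python3 -m crank '[[-3,1.8,0,0,0,0,0.1],[-8,4.7,0,0,0,0,0.1],[-13.5,8,0,0,0,0,0.1],[-18.5,11,0,0,0,0,0.1],[-22,13,0,0,0,0,0.1]]'; python3 -m crank '[[-1.75,1.1,0,0,0,0,0.1],[-1.75,1.1,0,0,0,0,0.1],[-1.75,1.1,0,0,0,0,0.1],[-1.75,1.1,0,0,0,0,0.1]]'; python3 chk.py w11; python3 d.py
```

```text
time: 29.12
tool_pos: [0.5106, -0.3475, 0.2261]
tool_rot: [3.141, -0.0, 0.36]
contact_force: [0.4, 0.2, -1.0]
opening: 0.0193
time: 29.62
tool_pos: [0.501, -0.3607, 0.2252]
tool_rot: [-3.141, -0.0, 0.364]
contact_force: [-0.7, -0.2, -0.8]
opening: 0.0191
t 29.68 pos [ 0.5009 -0.3608  0.2252] rot [-3.1414e+00 -1.0000e-04  3.6370e-01] open 0.0195 F [ 0.18  0.49 -1.18] q [-0.75  0.53  1.28  0.    1.33  0.46]
```

View pics/w11.png

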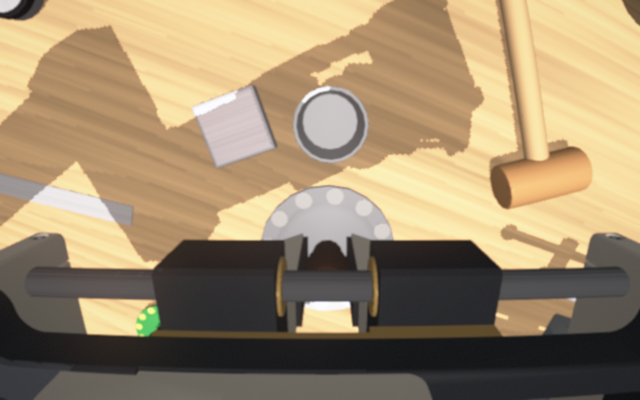

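The pewter lid is held at u≈327, and the pewter caddy's rim is at (331,124), unobstructed.

```bash
python3 - <<'E'
from held import *
c=read_camera("wrist")
held(c,"pw",.035,(255,176,400,236))
one("wrist","pw",.031,.08,(331,124),44,c)
one("wrist","pw",.031,.08,(331,124),44,c,half=True)
E
python3 d.py .5558 -.3409 .108
```

```text
held lid [ 0.5    -0.3603] err 0.00018 free [ 0.501  -0.3599  0.0341] n 513
lid rel TCP in tool (mm) [-0.5 -0.9  0. ]
wrist [ 0.5555 -0.3419] 0.00028 free [ 0.5555 -0.3419  0.0307]
wrist [ 0.5557 -0.3418] 0.00011 free [ 0.5554 -0.342   0.0307]
t 29.73 pos [ 0.5008 -0.361   0.2252] rot [-3.1415e+00 -1.0000e-04  3.6350e-01] open 0.0189 F [ 0.12  0.13 -0.43] q [-0.75  0.53  1.28  0.    1.33  0.46]
tool delta cm [ 5.86  0.08 11.72]
```

```bash
python3 -m crank '[[2.5,0.1,0,0,0,0,0.1],[5.2,0.15,0,0,0,0,0.1],[5.8,0.2,2.5,0,0,0,0.1],[5.8,0.2,6,0,0,0,0.1],[5.8,0.2,8,0,0,0,0.1]]'; python3 -m crank '[[0,0,0,0,0,0,0.1],[0,0,0,0,0,0,0.1],[0,0,0,0,0,0,0.1]]'; python3 d.py .5558 -.342 .1075
```

```text
time: 30.35
tool_pos: [0.5549, -0.3421, 0.1431]
tool_rot: [-3.139, 0.001, 0.363]
contact_force: [-0.2, 0.6, -0.6]
opening: 0.0191
time: 30.72
tool_pos: [0.5556, -0.3436, 0.1467]
tool_rot: [3.139, -0.001, 0.362]
contact_force: [0.0, -0.2, -0.6]
opening: 0.0191
t 30.73 pos [ 0.5556 -0.3436  0.1467] rot [ 3.1394e+00 -1.2000e-03  3.6200e-01] open 0.0191 F [ 0.01 -0.19 -0.61] q [-0.67  0.66  1.27 -0.    1.21  0.54]
tool delta cm [ 0.08 -0.15  3.92]
```

```bash
python3 -m crank '[[0.05,-0.1,1,0,0,0,0.1],[0.05,-0.1,2,0,0,0,0.1],[0.05,-0.1,3,0,0,0,0.1],[0.05,-0.1,3.5,0,0,0,0.1],[0.05,-0.1,3.7,0,0,0,0.1]]'; python3 -m crank '[[0,0,0,0,0,0,0.1],[0,0,0.1,0,0,0,0.1],[0,0,0.2,0,0,0,0.1],[0,0,0.2,0,0,0,0.1]]'; python3 d.py .5558 -.342 .1075
```

```text
time: 31.35
tool_pos: [0.555, -0.3421, 0.1076]
tool_rot: [-3.141, 0.0, 0.362]
contact_force: [0.5, -0.9, -0.3]
opening: 0.0195
time: 31.85
tool_pos: [0.5554, -0.3425, 0.1073]
tool_rot: [3.14, -0.001, 0.362]
contact_force: [-0.8, 0.6, 4.0]
opening: 0.0192
t 31.85 pos [ 0.5554 -0.3425  0.1073] rot [ 3.1402e+00 -7.0000e-04  3.6170e-01] open 0.0192 F [-0.82  0.61  4.03] q [-0.67  0.7   1.32 -0.    1.13  0.54]
tool delta cm [ 0.06 -0.03 -0.02]
```

```bash
python3 -m crank '[[0,0,0,0,0,0,0.1],[0,0,0,0,0,0,0.24],[0,0,0,0,0,0,0.3],[0,0,0,0,0,0,0.5],[0,0,0,0,0,0,0.5]]'; python3 -m crank '[[0,0,-1,0,0,0,0.5],[0,0,-4,0,0,0,0.5],[0,0,-8,0,0,0,0.5],[-3,0,-12,0,0,0,0.5],[-6,0,-12,0,0,0,0.5]]';python3 -m crank '[[0,0,0,0,0,0,0.5],[0,0,0,0,0,0,0.5],[0,0,0,0,0,0,0.5]]'
python3 chk.py w12; python3 d.py .2 -.45 .24
```

```text
time: 32.48
tool_pos: [0.555, -0.3422, 0.106]
tool_rot: [-3.141, 0.0, 0.362]
contact_force: [0.5, -0.2, -0.1]
opening: 0.0429
time: 33.1
tool_pos: [0.4998, -0.3647, 0.231]
tool_rot: [3.134, -0.004, 0.363]
contact_force: [-0.3, 0.9, 0.2]
opening: 0.0462
time: 33.48
tool_pos: [0.4996, -0.363, 0.2259]
tool_rot: [-3.141, 0.0, 0.363]
contact_force: [-1.0, -0.2, 0.3]
opening: 0.0459
t 33.52 pos [ 0.4996 -0.363   0.2258] rot [-3.1411e+00  1.0000e-04  3.6270e-01] open 0.0465 F [-0.88  0.5  -0.07] q [-0.75  0.53  1.28  0.    1.33  0.46]
tool delta cm [-31.1   -2.49  -1.41]
```

View pics/w12.png

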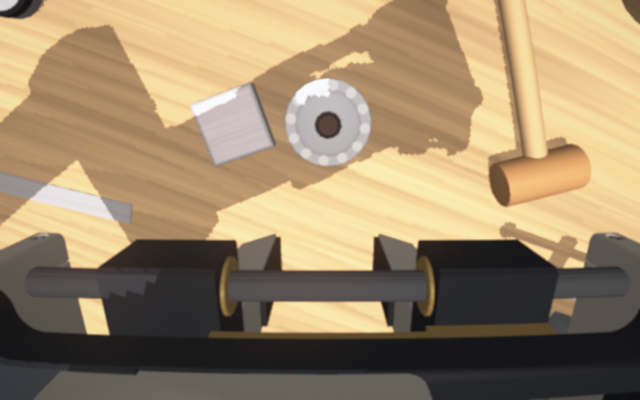

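The pewter lid is on, at (328,123). I park the arm clear, then check with the top and scene cameras.

```bash
python3 -m crank '[[-5,-0.4,0,0,0,0,0.5],[-10,-0.8,0,0,0,0,0.5],[-15,-1.2,0,0,0,0,0.5],[-20,-1.6,0,0,0,0,0.5],[-24,-2,0,0,0,0,0.5]]'; python3 -m crank '[[-5,2,0,0,0,0,0.5],[-7,4,0,0,0,0,0.5],[-7,4,0,0,0,0,0.5],[-7,4,0,0,0,0,0.5]]'
python3 - <<'E'
from m2 import *
import cv2
c=read_camera("top"); s=read_camera("scene")
cv2.imwrite("pics/top_end.png",c["frame"][:,:,::-1].copy()); im=s["frame"][:,:,::-1]
cv2.imwrite("pics/scene_end.png",cv2.resize(im[60:360,180:480],(600,600),interpolation=cv2.INTER_CUBIC))
# lids' plates at seated heights vs initial caddy centres (top camera frame)
init=dict(w=(.4529,.0878),s=(.6715,.1281),b=(.5691,.3545),p=(.5514,-.3429))
for n,col,r,h in (("w","cu",.04,.074),("s","cu",.03,.094),("b","br",.035,.084),("p","pw",.035,.084)):
    p=project(c,[*init[n],h])[0]; print(n,init[n]); one("top",col,r,h,p,18,c,half=True)
print("blanks"); one("top","cu",.033,.007,(261,184),20,c)
E
python3 d.py
```

```text
time: 34.15
tool_pos: [0.2662, -0.43, 0.2261]
tool_rot: [-3.141, 0.0, 0.362]
contact_force: [0.1, 0.4, -0.0]
opening: 0.0459
time: 34.65
tool_pos: [0.2167, -0.4911, 0.2258]
tool_rot: [-3.14, -0.0, 0.362]
contact_force: [-0.0, 0.1, 0.1]
opening: 0.0457
w (0.4529, 0.0878)
top [0.4517 0.0877] 0.00035 free [0.4523 0.088  0.0395]
s (0.6715, 0.1281)
top [0.6715 0.1297] 0.0004 free [0.6704 0.1294 0.0309]
b (0.5691, 0.3545)
top [0.57   0.3563] 0.00069 free [0.5687 0.3541 0.0371]
p (0.5514, -0.3429)
top [ 0.5511 -0.3426] 0.00022 free [ 0.551  -0.3424  0.0352]
blanks
top [0.506  0.2312] 0.00115 free [0.506  0.2312 0.0341]
t 34.75 pos [ 0.217  -0.4909  0.2261] rot [-3.141e+00 -2.000e-04  3.633e-01] open 0.0459 F [ 0.15  0.24 -0.11] q [-1.3   0.38  1.52  0.    1.24 -0.09]
```

View pics/top_end.png

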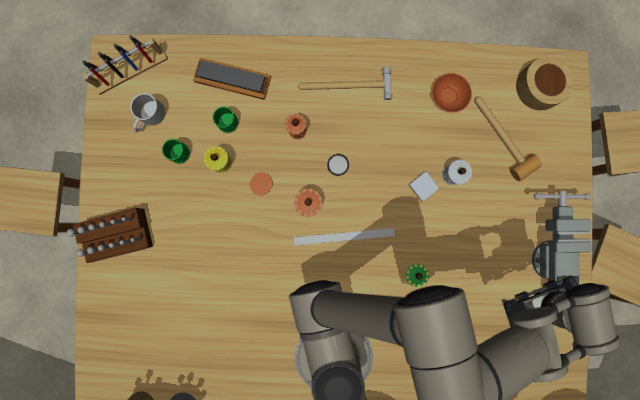

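View pics/scene_end.png

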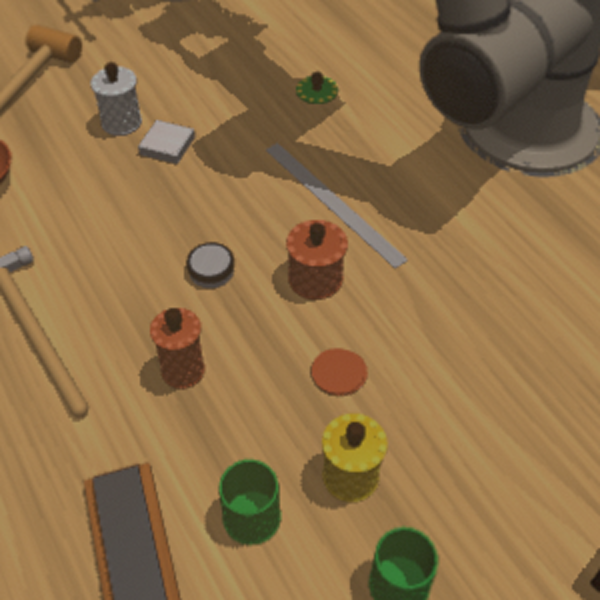

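All four lids are seated flush and level in both views. The tin, at (338,164), and the blanks have not moved. I hand in.

```bash
python3 -c "
from cell import robot
print(robot.hand_in())"
```

```text
the job is handed in; nothing more can be done
None
```

All four lids are on their own caddies, and I handed the job in at about 35 s of the 112 s allowed; the hand-in gives no verdict.

- **Method:** I gripped each lid by its knob. I then measured lid and caddy together in the wrist camera, lowered until I felt light contact (4–8 N) at the expected seated height, and released.
- **Final checks:** After parking the arm, the top camera put every lid within about 2 mm of its caddy's original centre. The top and scene views show the lids flush and level, the caddies standing where they were, and the blanks unmoved (0.1 mm). I checked the tin only by eye; it showed no shift.
- **Disagreements:** The top camera reads about 4–5 mm off the wrist and scene cameras, a constant offset of roughly (+4.4, +2) mm. I placed the lids using the wrist camera. The final top-view fit of the brass lid was looser than the others (its free radius came out at 37 mm instead of 35). The last wrist picture showed that lid centred and level.

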